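# Slide a dish carrying a crucible into its V-stop

### The arm

A 6-joint arm with a two-finger parallel gripper is mounted at the origin on a cart in front of the work surface, level with it; the furniture and walls round the work are solid. World frame = base frame: x ahead of the robot, y to its left, z up, the work surface at z = 0. Lengths are in mm, angles in rad, forces in N, time in s.
With the tool pointing down it reaches from about 250 to 775 mm from the base axis. Payload 4 kg.
Tool frame: the origin (TCP) lies on the centre line of the jaws, within the pads' length; the fingertips stand 8 mm ahead of it and the grasp point (between the pads) lies 11 mm behind it; z points along the fingers, y is the direction in which the jaws open and shut (so a half turn about z gives the same grasp; the last joint's range is limited). The gripper opens to 85 mm and grips with 20 to 120 N. Pads are 22 mm wide; open, the fingers measure 114 mm over their backs; the gripper's body (76 mm by 85 mm) begins 54 mm behind the grasp point. The pads swing forward as they close: fully open they stand 13 mm farther back than shut.
Start: joints at [-1.381, 0.087, 1.371, -0, 1.684, -0.103], TCP at [158.745, -526.609, 239.341] pointing down, gripper open.
Joint ranges: [-3.1, 3.1], [-0.76, 2.03], [0.27, 2.55], [-1.08, 4.22], [0.17, 2.65], [-2.57, 2.57]. Speed limits (rad/s): [2.79, 2.79, 3.14, 3.14, 3.14, 3.14].

### API

Orientations are given as a unit quaternion [w, x, y, z].
In Python, from station import telemetry, eyes, arm gives the robot as it stands.
- The arm moves only by the tool jog_arm, never from a script. Its argument "rows" is a list of rows, each a list of 5 numbers: the shift along the tool's x, y, z in m, then the turn about the tool's z in degrees, then the opening, from -1 (shut) to 1 (fully open), so that 0 is half open. A call has exactly 10 rows; each row is the pose to reach, as a shift and turn from the pose commanded when the call began, along the tool's axes at that moment; what a row does not reach only later rows make up. A row lasts 1/10 s, in which the tool goes at most 50 mm and 8.59 degrees, less where a joint would pass 70% of its speed; a pose out of reach is approached as far as the arm can. A call with a gripper value outside its range is refused whole. The fingers move at their own pace and stop on an object; the grip force is fixed at half the most. Time passes only in rows, so rows that repeat a pose let the fingers close, or fill a call up. It gives the time, the measured TCP pose, the force and the opening at its end, in the units of the state.
- telemetry.get_state(): the state, without advancing time (a new reading comes with each control period).
- eyes.grab_frame(name): name is "side" or "top"; returns the picture (420x560x3 uint8, red, green, blue); there is no depth.
- eyes.camera_info(name): a dict with "fx", "fy", "cx", "cy" (pixels), "eye" and "attitude" of the camera in the world. Camera axes: x right, y up, looking along -z (the intrinsics and any distortion apply to the point x, -y, -z); pixel columns grow to the right and rows downward; lengths in mm; the calibration is good to about 2 mm. A picture is of the moment at which its call begins. camera_info takes no time and is no camera call.
- arm.finish_job(): hands the job in, once; it reports no verdict.
Trained networks look in the newest picture that a camera, given by its name, has taken for a name from the list of things; names that differ only in an ending like _2 or _b are one class to them, and where a whole thing is asked for, a point or a joint stands for the part that bears it (a point fixed in the world has none). Each returns a list of dicts, best first, with "p" (0 to 1); they miss things now and then, are a little off and sometimes report something else, mostly with a low value. They report only what shows in the picture. A call takes as long as a camera call.
- eyes.look_for(camera, thing): "extent" ([left, top, width, height] in pixels, round what is visible of it).
The state is a dict: "time_s": time; "qpos": joint angles; "dq": joint speeds; "joint_torque": joint torques, N m; "tool_pos": TCP position; "eef_rot": TCP orientation; "contact_force": force on the tool from outside, world axes, zero at the start; "ft_torque": the same for the moment, N m; "gripper_width": finger opening in mm.
Only numpy, scipy, OpenCV 4.12 (cv2) and the standard library are available. Lean on these libraries where they do the work, as an engineer would, in place of code of your own. Each camera call takes 0.05 s, during which the arm holds its last target. There are 200 camera calls.

### The job

Push the round lidded petri dish along the worktop, with the small white crucible still standing on it, into the V-shaped metal stop until the dish's rim rests against both arms of the V. Do not lift the dish, do not touch the crucible on it, and leave everything else where it is.

Things in the scene. Friction and masses are not known exactly. Their poses are not given: they have to be found in the camera images.
- dish: round clear petri dish with its lid on, lying flat on the worktop; 94 mm in diameter, 16 mm high (the 94 mm lid rim spans 4 to 16 mm above the worktop, the base below it is 90 mm), 35 g. It slides with ordinary dry friction. Origin: centre of its underside, z axis up
- crucible: small white porcelain crucible standing loose on the dish's lid, within about 10 mm of its middle; a cup widening upward, 24 mm across at the foot, 36 mm at the rim, 30 mm high (its rim is 46 mm above the worktop), 35 g. Origin: centre of its underside
- stop: low V-shaped aluminium stop, 12 mm high, fixed to the worktop: two straight arms at 90 degrees, 78 mm long, 12 mm thick, a foot with two black screws behind the point. Origin: on the worktop where the dish's centre is when it touches both arms (inner faces 47 mm away); x: along the symmetry line from the mouth to the point, at x = 66 mm; free ends at x = 11, y = +-55 mm; z up
- large_crucible: bystander: white porcelain crucible, 48 mm wide, 38 mm high, empty, between timer and notebook at the front right; origin under its centre
- graphite_crucible: bystander: black graphite crucible, 33 mm wide, 26 mm high, behind the stop on its left; origin under its centre
- vial: bystander: upright sample vial, 25 mm wide, 54 mm high; origin under its centre. It stands close by the fixed blue furnace on the right (380 mm high, left side at y = -0.27, front with its latch at x = 0.41); left of the work stands a fixed microscope (right side at about y = -0.02, eyepieces reaching forward to about x = 0.33)
- timer: bystander: white digital timer, 62 x 62 x 18 mm, lying near the front edge; origin under its centre
- tape_roll: bystander: beige roll of tape lying flat, 77 mm wide, 19 mm high, at the front left; origin under its centre
- beaker: bystander: clear beaker, 53 mm wide, 66 mm high, on the left between the microscopes; origin under its centre
- brown_bottle: bystander: upright brown bottle, 45 mm wide, 100 mm high, behind on the right; origin under its centre

How it is judged (in metres and radians):
At the end, for the whole second after the job is handed in: The dish lies flat with its centre within 5 mm of its seated place in the V (rim against both arms), the crucible stands upright on the dish, its centre within 30 mm of the dish's centre, and both are at rest (horizontal distance between dish and stop below 0.005 m and height (world z) of dish below 0.003 m and angle between dish's own z axis and vertical below 0.05 rad and horizontal distance between crucible and dish below 0.03 m and height (world z) of crucible between 0.012 and 0.02 m and angle between crucible's own z axis and vertical below 0.1 rad and linear speed of each of dish, crucible below 0.01 m/s); the robot touches nothing.
It fails at once if the dish was lifted or tipped (height (world z) of dish above 0.008 m or angle between dish's own z axis and vertical above 0.15 rad).
It fails at once if the crucible on the dish was touched by the robot (contact force between any of the arm, the fingers and crucible above 0.2 N).
It fails at once if the crucible fell off or tipped over (angle between crucible's own z axis and vertical above 0.5 rad or height (world z) of crucible below 0.008 m).
It fails at once if something else on the worktop was moved by more than 15 mm (distance of any of large_crucible, graphite_crucible, vial, timer, tape_roll, beaker, brown_bottle from where it was at the start of the episode above 0.015 m).
It also fails if it takes over 48 s, if anything falls off the work surface, if the arm or the gripper's body presses on something with over 40 N, if the wrist force passes 120 N, or if a joint passes its speed limit or range.

## Working session

There is one attempt and no reset: what is moved stays moved. The work goes in short steps, Python scripts to look and compute and a tool call to move; the robot and the scene stay as the last step left them, time stands still between calls to the robot, and variables do not carry over. Pictures are saved under pics/ and viewed, about 8 in all and at most 12, crops included, and the job is handed in when it is done.

Besides the shell and the picture viewer there is one more tool, called as name(argument=value, ...), one argument or row to a line, values as JSON. jog_arm: Moves the arm, as the interface text tells. Its arguments: {"type":"object","properties":{"rows":{"type":"array"}},"required":["rows"]}

```bash
mkdir -p pics; cat > h.py <<'E'
import numpy as np, cv2
from scipy.spatial.transform import Rotation as R
from station import telemetry, eyes, arm
def Rm(a):
    a=np.array(a,float)
    return a if a.shape==(3,3) else R.from_quat(a.ravel()[[1,2,3,0]]).as_matrix()
def ray(c,u,v,z):
    i=eyes.camera_info(c); d=Rm(i["attitude"])@np.array([(u-i["cx"])/i["fx"],-(v-i["cy"])/i["fy"],-1])
    e=np.array(i["eye"]); return e+d*(z-e[2])/d[2]
def proj(c,p):
    i=eyes.camera_info(c); q=Rm(i["attitude"]).T@(np.array(p)-np.array(i["eye"]))
    return i["cx"]+i["fx"]*q[0]/-q[2], i["cy"]-i["fy"]*q[1]/-q[2]
E
python3 - <<'E'
from h import *
for c in ["top","side"]:
    f=eyes.grab_frame(c); cv2.imwrite(f"pics/{c}0.png",f[:,:,::-1]); print(c,eyes.camera_info(c))
    for t,z in [("dish",10),("crucible",30),("stop",12)]:
        for r in eyes.look_for(c,t)[:2]:
            l,tp,w,h=r["extent"]; print(t,round(r["p"],2),np.round(r["extent"],1),ray(c,l+w/2,tp+h/2,z).round(1))
print(telemetry.get_state())
E
```

```text
top {'fx': 529.2935913808188, 'fy': 529.2935913808188, 'cx': 285.10235420004517, 'cy': 206.27613802051133, 'eye': array([ 323.70602458,  -82.09932918, 1389.87511936]), 'attitude': array([-0.69813296, -0.04649311,  0.04640496,  0.71294834])}
dish 0.69 [291.  219.   35.7  33.6] [ 427.1 -144.2   10. ]
crucible 0.71 [303.1 226.5  15.7  14. ] [ 431.5 -148.9   30. ]
stop 0.8 [288.8 160.3  41.9  38.1] [ 576.3 -150.5   12. ]
side {'fx': 542.8083558676782, 'fy': 542.8083558676782, 'cx': 283.30030578395804, 'cy': 213.2340712696851, 'eye': array([-678.49664978, -305.83969382,  549.81680698]), 'attitude': array([ 0.65426078,  0.42523878, -0.34533727, -0.52139906])}
dish 0.95 [295.7 227.   42.2  19.9] [ 417.2 -143.7   10. ]
crucible 0.53 [309.8 216.1  13.6  19.1] [ 434.4 -139.8   30. ]
stop 0.6 [301.3 204.   54.4  16.8] [ 557.5 -150.1   12. ]
{'time_s': 0.4, 'qpos': array([-1.38108332e+00,  8.73377547e-02,  1.37096257e+00, -1.13589296e-05,
        1.68355042e+00, -1.03110134e-01]), 'dq': array([ 0.00037789, -0.00234412, -0.00160362, -0.00125342, -0.00056428,
        0.00122567]), 'joint_torque': array([-1.13753733e-03, -3.51159132e+01, -3.12938261e+01, -1.27574544e-04,
        2.72440884e-03,  1.21652469e-06]), 'tool_pos': array([ 158.73797578, -526.54093215,  239.13214876]), 'eef_rot': array([-1.28680732e-04,  9.89301044e-01,  1.45888407e-01, -1.12243228e-05]), 'contact_force': array([-0.4116955 ,  0.58607276,  0.27646943]), 'ft_torque': array([-0.05503401, -0.00557635,  0.04509642]), 'gripper_width': 85.59436239682636}
```

View pics/top0.png

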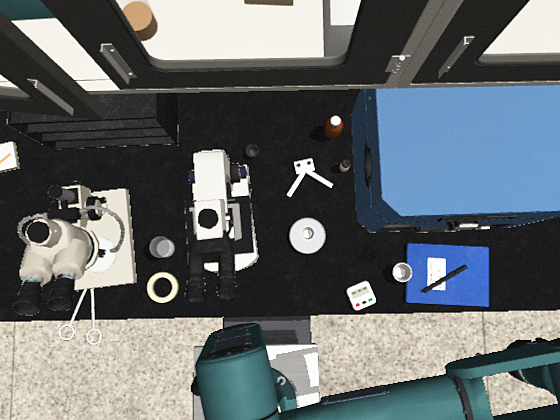

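View pics/side0.png

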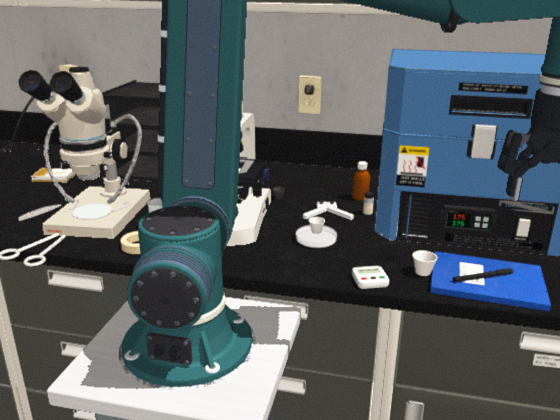

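The top view shows the dish at about (307,236) with the crucible on it at (309,233). The stop is at (308,178), its point is up near (307,172), and its arm ends are near (290,195) and (331,186). I'll enlarge this region to measure the stop.

```bash
python3 - <<'E'
from h import *
f=cv2.imread("pics/top0.png"); x0,y0=275,150
c=cv2.resize(f[y0:y0+115,x0:x0+90],None,fx=5,fy=5,interpolation=cv2.INTER_CUBIC)
cv2.imwrite("pics/c0.png",c)
g=cv2.cvtColor(f,cv2.COLOR_BGR2GRAY)
m=np.zeros_like(g); m[150:262,275:340]=(g[150:262,275:340]>110)*255
n,l,s,ce=cv2.connectedComponentsWithStats(m)
for k in range(1,n):
    if s[k][4]>20: print(s[k],ce[k])
    if s[k][4]>400:
        p=np.argwhere(l==k)[:,::-1].astype(np.float32)
        print(cv2.minEnclosingCircle(p)); (u,v),r=cv2.minEnclosingCircle(p); print(ray("top",u,v,13))
p=np.argwhere(m[150:205]>0)[:,::-1]+[0,150]
W=np.array([ray("top",u,v,12)[:2] for u,v in p])
# template fit of stop: arms as rectangles (plus foot free)
from scipy.optimize import minimize
def mask(q,W):
    c,s=np.cos(q[2]),np.sin(q[2]); L=(W-q[:2])@np.array([[c,-s],[s,c]])
    d=np.full(len(W),1e9)
    for sg in(1,-1):
        t=np.array([-1,sg])/2**.5; nrm=np.array([1,sg])/2**.5
        r=L-np.array([66.5,0]); a=r@t; b=L@nrm-47
        d=np.minimum(d,np.hypot(np.maximum(np.maximum(-a-12,a-78),0),np.maximum(np.maximum(-b,b-12),0)))
    return d
gx,gy=np.meshgrid(np.arange(280,338,.5),np.arange(152,205,.5))
Wd=np.array([ray("top",u,v,12)[:2] for u,v in zip(gx.ravel(),gy.ravel())])
v=cv2.remap(g,gx.astype(np.float32),gy.astype(np.float32),1).ravel()/255.
def cost(q):
    d=mask(q,Wd); w=1/(1+np.exp((d-1)/.6)); return -(w*(v-.45)).sum()
best=min((minimize(cost,[x,y,a],method="Nelder-Mead",options=dict(initial_simplex=np.array([[x,y,a],[x+8,y,a],[x,y+8,a],[x,y,a+.2]]))) for x in(500,520,540) for y in(-160,-145,-130) for a in(-.3,0,.3)),key=lambda r:r.fun)
print(best.x,best.fun)
q=best.x
for a,b in [(66.5,0),(11,55),(11,-55),(83,0)]:
    P=q[:2]+np.array([[np.cos(q[2]),-np.sin(q[2])],[np.sin(q[2]),np.cos(q[2])]])@[a,b]
    u,w=proj("top",[*P,12]); print(u,w); cv2.circle(c,(int((u-x0+.5)*5),int((w-y0+.5)*5)),3,(0,0,255),-1)
for uv in [proj("top",[q[0]+47*np.cos(t),q[1]+47*np.sin(t),12]) for t in np.arange(0,6.3,.1)]:
    cv2.circle(c,(int((uv[0]-x0+.5)*5),int((uv[1]-y0+.5)*5)),1,(0,255,0),-1)
cv2.imwrite("pics/c0.png",c)
E
```

```text
[287 158  46  39 520] [305.95961538 174.15192308]
((307.7069091796875, 181.9310302734375), 24.48630142211914)
[ 569.32350528 -144.85279037   13.        ]
[ 289  218   37   36 1016] [306.94192913 235.26771654]
((306.9732971191406, 235.3042755126953), 18.106372833251953)
[ 428.30923994 -139.20393654   13.        ]Traceback (most recent call last):
  File "<stdin>", line 26, in <module>
  File "h.py", line 8, in ray
    i=eyes.camera_info(c); d=Rm(i["attitude"])@np.array([(u-i["cx"])/i["fx"],-(v-i["cy"])/i["fy"],-1])
ValueError: time passes only in moves, steps and waits
```

View pics/c0.png

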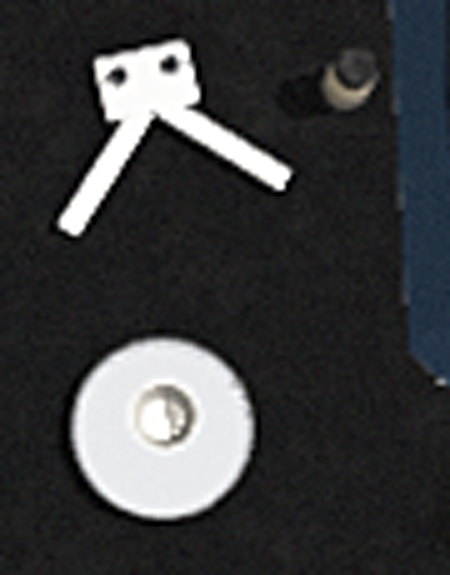

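The crop shows the V's arms cleanly, with ends at about (70,225) and (285,180) and the inner corner at (155,118). The script hit a limit on camera_info calls, so I'll cache the calibration and redo the fit.

```bash
sed -i 's/^def Rm/_I={}\ndef CI(c):\n    if c not in _I: _I[c]=eyes.camera_info(c)\n    return _I[c]\ndef Rm/; s/i=eyes.camera_info(c)/i=CI(c)/' h.py
python3 - <<'E'
from h import *
from scipy.optimize import minimize
f=cv2.imread("pics/top0.png"); x0,y0=275,150
c=cv2.resize(f[y0:y0+115,x0:x0+90],None,fx=5,fy=5,interpolation=cv2.INTER_CUBIC)
g=cv2.cvtColor(f,cv2.COLOR_BGR2GRAY)
def dist(q,W):
    c,s=np.cos(q[2]),np.sin(q[2]); L=(W-q[:2])@np.array([[c,-s],[s,c]])
    d=np.full(len(W),1e9)
    for sg in(1,-1):
        t=np.array([-1,sg])/2**.5; nrm=np.array([1,sg])/2**.5
        a=(L-np.array([66.5,0]))@t; b=L@nrm-47
        d=np.minimum(d,np.hypot(np.maximum(np.maximum(-a,a-78),0),np.maximum(np.maximum(-b,b-12),0)))
    return d
gx,gy=np.meshgrid(np.arange(280,338,.5),np.arange(170,205,.5))
Wd=np.array([ray("top",u,v,12)[:2] for u,v in zip(gx.ravel(),gy.ravel())])
v=cv2.remap(g,gx.astype(np.float32),gy.astype(np.float32),1).ravel()/255.
def cost(q):
    w=1/(1+np.exp((dist(q,Wd)-.3)/.6)); return -(w*(v-.45)).sum()
best=min((minimize(cost,[x,y,a],method="Nelder-Mead",options=dict(initial_simplex=np.array([[x,y,a],[x+8,y,a],[x,y+8,a],[x,y,a+.2]]))) for x in(500,520,540) for y in(-160,-145,-130) for a in(-.2,0,.2)),key=lambda r:r.fun)
q=best.x; print(q,best.fun)
for a,b in [(66.5,0),(11,55),(11,-55)]:
    P=q[:2]+np.array([[np.cos(q[2]),-np.sin(q[2])],[np.sin(q[2]),np.cos(q[2])]])@[a,b]
    u,w=proj("top",[*P,12]); print(P,u,w); cv2.circle(c,(int((u-x0+.5)*5),int((w-y0+.5)*5)),3,(0,0,255),-1)
for uv in [proj("top",[q[0]+47*np.cos(t),q[1]+47*np.sin(t),12]) for t in np.arange(0,6.3,.1)]:
    cv2.circle(c,(int((uv[0]-x0+.5)*5),int((uv[1]-y0+.5)*5)),1,(0,255,0),-1)
cv2.imwrite("pics/c1.png",c)
# crucible top rim, foot; dish in side
print("dish",ray("top",306.97,235.3,14), "cruc rim", ray("top",275+163/5-.5,150+415/5-.5,46))
print(Rm(telemetry.get_state()["eef_rot"]).round(3))
E
```

```text
[ 5.31014922e+02 -1.53209331e+02  2.05710688e-01] -341.34746242420283
[ 596.11284007 -139.62584702] 305.45036585651263 172.07400974225615
[530.54853813 -97.12205529] 289.9521186725384 196.88913635872387
[ 553.01745885 -204.80282239] 330.5758563954768 187.61360175310907
dish [ 428.24459052 -139.1541756    14.        ] cruc rim [ 432.93816182 -138.34557503   46.        ]
[[ 0.957  0.289 -0.   ]
 [ 0.289 -0.957  0.   ]
 [ 0.    -0.    -1.   ]]<stdin>:18: RuntimeWarning: overflow encountered in exp
```

View pics/c1.png

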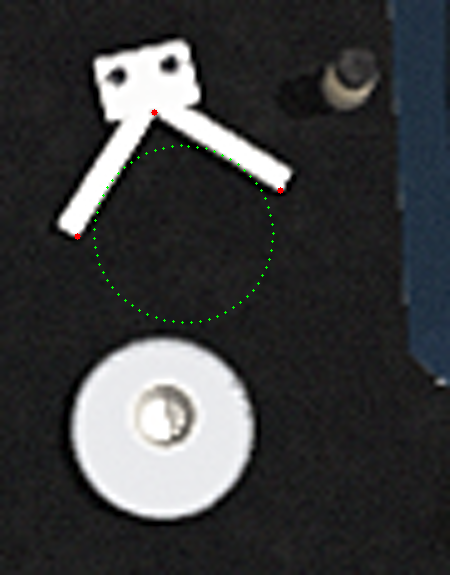

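The fit matches the picture: seat at about (531,-153) with the V axis at +11.8°, and the dish at (428,-139). I'll push with both half-open fingertips as a cradle, heading -7.8°. First I move behind the dish at height.

jog_arm(
  rows=[
    [0.01, -0.01, 0, 0, 0.4],
    [0.025, -0.027, 0, 0, 0.4],
    [0.042, -0.045, 0, 0, 0.4],
    [0.06, -0.064, 0, 0, 0.4],
    [0.08, -0.085, 0, 0, 0.4],
    [0.1, -0.106, 0, 0, 0.4],
    [0.118, -0.126, 0, 0, 0.4],
    [0.134, -0.143, 0, 0, 0.4],
    [0.146, -0.155, 0, 0, 0.4],
    [0.152, -0.162, 0, 0, 0.4],
  ],
)

```text
time_s: 1.4
tool_pos: [258.1, -325.8, 239.6]
eef_rot: [0.0, 0.989, 0.147, 0.0]
contact_force: [-0.3, 0.3, -0.2]
gripper_width: 59.3
```

jog_arm(
  rows=[
    [0.01, -0.01, 0, 2, 0.4],
    [0.025, -0.027, 0, 5, 0.4],
    [0.042, -0.045, 0, 8, 0.4],
    [0.06, -0.064, 0, 11, 0.4],
    [0.08, -0.085, 0, 14, 0.4],
    [0.1, -0.106, 0, 17, 0.4],
    [0.118, -0.126, 0, 20, 0.4],
    [0.134, -0.143, 0, 22, 0.4],
    [0.148, -0.155, 0, 24, 0.4],
    [0.153, -0.161, 0, 24.6, 0.4],
  ],
)

```text
time_s: 2.4
tool_pos: [357.9, -127.9, 239.3]
eef_rot: [-0.0, 0.998, -0.068, 0.0]
contact_force: [0.2, -0.8, 0.1]
gripper_width: 59.6
```

```bash
cat > st.py <<'E'
from h import *
s=telemetry.get_state(); M=Rm(s["eef_rot"])
print(s["time_s"],s["tool_pos"].round(1),"yaw",np.degrees(np.arctan2(M[1,0],M[0,0])).round(2),s["contact_force"].round(2),s["gripper_width"],s["qpos"].round(2))
d=np.array([428.2,-139.2]); print("dish in tool xy",((d-s["tool_pos"][:2])@M[:2,:2]).round(1))
E
python3 st.py
```

```text
2.4 [ 357.9 -127.9  239.3] yaw -7.76 [ 0.17 -0.76  0.15] 59.56220598687312 [-0.49 -0.3   1.72  0.    1.72  1.21]
dish in tool xy [71.1  1.8]
```

jog_arm(
  rows=[
    [0, 0.0018, 0.008, 0, 0.4],
    [0, 0.0018, 0.022, 0, 0.4],
    [0, 0.0018, 0.042, 0, 0.4],
    [0, 0.0018, 0.066, 0, 0.4],
    [0, 0.0018, 0.092, 0, 0.4],
    [0, 0.0018, 0.118, 0, 0.4],
    [0, 0.0018, 0.142, 0, 0.4],
    [0, 0.0018, 0.162, 0, 0.4],
    [0, 0.0018, 0.175, 0, 0.4],
    [0, 0.0018, 0.18, 0, 0.4],
  ],
)

```text
time_s: 3.4
tool_pos: [355.0, -130.8, 56.4]
eef_rot: [-0.001, 0.998, -0.069, -0.002]
contact_force: [0.2, 0.6, 0.7]
gripper_width: 59.4
```

jog_arm(
  rows=[
    [0, 0, 0.006, 0, 0.4],
    [0, 0, 0.012, 0, 0.4],
    [0, 0, 0.018, 0, 0.4],
    [0, 0, 0.024, 0, 0.4],
    [0, 0, 0.03, 0, 0.4],
    [0, 0, 0.035, 0, 0.4],
    [0, 0, 0.039, 0, 0.4],
    [0, 0, 0.042, 0, 0.4],
    [0, 0, 0.0445, 0, 0.4],
    [0, 0, 0.0455, 0, 0.4],
  ],
)

```text
time_s: 4.4
tool_pos: [357.2, -131.1, 13.6]
eef_rot: [-0.0, 0.998, -0.068, -0.0]
contact_force: [-0.2, 0.3, 0.1]
gripper_width: 59.6
```

```bash
python3 st.py; python3 - <<'E'
from h import *
out=[]
for c,(x0,y0,w,h) in {"top":(270,150,80,120),"side":(270,180,120,80)}.items():
    f=eyes.grab_frame(c)[:,:,::-1]; a=cv2.resize(f[y0:y0+h,x0:x0+w],None,fx=4,fy=4,interpolation=cv2.INTER_CUBIC)
    out.append(cv2.copyMakeBorder(a,0,480-a.shape[0],0,0,0))
cv2.imwrite("pics/a2.png",np.hstack(out))
E
```

```text
4.4 [ 357.2 -131.1   13.6] yaw -7.82 [-0.21  0.26  0.06] 59.621550530888854 [-0.5  -0.13  2.05 -0.    1.22  1.21]
dish in tool xy [71.4 -1.6]
```

View pics/a2.png

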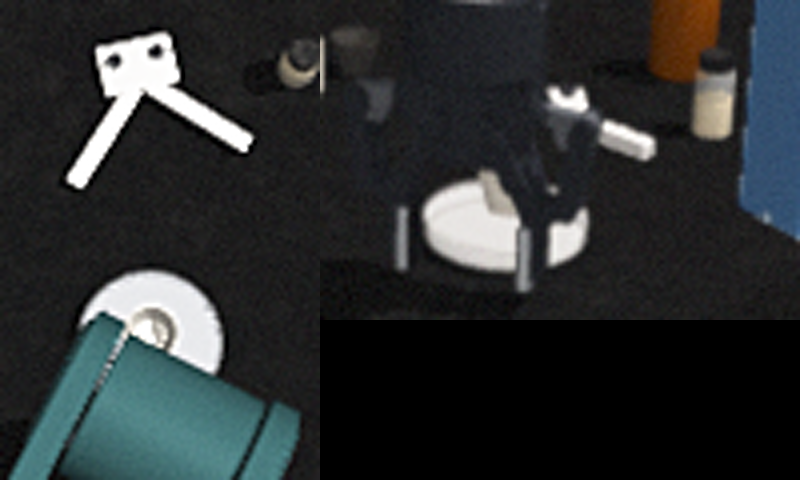

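The fingertips are down just behind the dish, either side of it, with no contact. Now I advance and push slowly.

jog_arm(
  rows=[
    [0.001, -0.0015, 0, 0, 0.4],
    [0.003, -0.0015, 0, 0, 0.4],
    [0.005, -0.0015, 0, 0, 0.4],
    [0.008, -0.0015, 0, 0, 0.4],
    [0.011, -0.0015, 0, 0, 0.4],
    [0.014, -0.0015, 0, 0, 0.4],
    [0.016, -0.0015, 0, 0, 0.4],
    [0.018, -0.0015, 0, 0, 0.4],
    [0.019, -0.0015, 0, 0, 0.4],
    [0.02, -0.0015, 0, 0, 0.4],
  ],
)

```text
time_s: 5.5
tool_pos: [377.3, -132.3, 13.8]
eef_rot: [-0.0, 0.998, -0.068, -0.0]
contact_force: [-0.7, -0.4, 0.3]
gripper_width: 59.7
```

jog_arm(
  rows=[
    [0.001, 0, 0, 0, 0.4],
    [0.002, 0, 0, 0, 0.4],
    [0.003, 0, 0, 0, 0.4],
    [0.004, 0, 0, 0, 0.4],
    [0.005, 0, 0, 0, 0.4],
    [0.006, 0, 0, 0, 0.4],
    [0.007, 0, 0, 0, 0.4],
    [0.008, 0, 0, 0, 0.4],
    [0.009, 0, 0, 0, 0.4],
    [0.01, 0, 0, 0, 0.4],
  ],
)

```text
time_s: 6.5
tool_pos: [387.3, -133.7, 13.8]
eef_rot: [0.0, 0.998, -0.068, -0.0]
contact_force: [-1.4, 0.8, 0.6]
gripper_width: 59.7
```

jog_arm(
  rows=[
    [0.0015, 0, 0, 0, 0.4],
    [0.003, 0, 0, 0, 0.4],
    [0.005, 0, 0, 0, 0.4],
    [0.007, 0, 0, 0, 0.4],
    [0.009, 0, 0, 0, 0.4],
    [0.011, 0, 0, 0, 0.4],
    [0.013, 0, 0, 0, 0.4],
    [0.015, 0, 0, 0, 0.4],
    [0.017, 0, 0, 0, 0.4],
    [0.019, 0, 0, 0, 0.4],
  ],
)

```text
time_s: 7.5
tool_pos: [406.2, -136.3, 13.8]
eef_rot: [0.0, 0.998, -0.068, -0.0]
contact_force: [-1.1, -0.3, -0.3]
gripper_width: 59.7
```

jog_arm(
  rows=[
    [0.002, 0, 0, 0, 0.4],
    [0.004, 0, 0, 0, 0.4],
    [0.006, 0, 0, 0, 0.4],
    [0.008, 0, 0, 0, 0.4],
    [0.01, 0, 0, 0, 0.4],
    [0.012, 0, 0, 0, 0.4],
    [0.014, 0, 0, 0, 0.4],
    [0.016, 0, 0, 0, 0.4],
    [0.018, 0, 0, 0, 0.4],
    [0.02, 0, 0, 0, 0.4],
  ],
)

```text
time_s: 8.5
tool_pos: [426.0, -139.1, 13.8]
eef_rot: [0.0, 0.998, -0.068, 0.0]
contact_force: [-0.7, 0.8, -0.6]
gripper_width: 60.4
```

jog_arm(
  rows=[
    [0.002, 0, 0, 0, 0.4],
    [0.004, 0, 0, 0, 0.4],
    [0.006, 0, 0, 0, 0.4],
    [0.008, 0, 0, 0, 0.4],
    [0.01, 0, 0, 0, 0.4],
    [0.012, 0, 0, 0, 0.4],
    [0.014, 0, 0, 0, 0.4],
    [0.016, 0, 0, 0, 0.4],
    [0.018, 0, 0, 0, 0.4],
    [0.02, 0, 0, 0, 0.4],
  ],
)

```text
time_s: 9.5
tool_pos: [445.8, -141.8, 13.8]
eef_rot: [0.0, 0.998, -0.068, -0.0]
contact_force: [-0.4, -1.2, -0.0]
gripper_width: 59.5
```

```bash
python3 st.py; python3 - <<'E'
from h import *
s=telemetry.get_state();M=Rm(s["eef_rot"])
print("seat in tool xy",((np.array([531,-153.2])-s["tool_pos"][:2])@M[:2,:2]).round(1))
out=[]
for c,(x0,y0,w,h) in {"top":(270,150,80,120),"side":(270,180,120,80)}.items():
    f=eyes.grab_frame(c)[:,:,::-1]; a=cv2.resize(f[y0:y0+h,x0:x0+w],None,fx=4,fy=4,interpolation=cv2.INTER_CUBIC)
    out.append(cv2.copyMakeBorder(a,0,480-a.shape[0],0,0,0))
cv2.imwrite("pics/a3.png",np.hstack(out))
E
```

```text
9.5 [ 445.8 -141.8   13.8] yaw -7.82 [-0.37 -1.17 -0.02] 59.500184014894806 [-0.43  0.07  1.86 -0.    1.21  1.28]
dish in tool xy [-17.8  -0.2]
seat in tool xy [86.  -0.3]
```

View pics/a3.png

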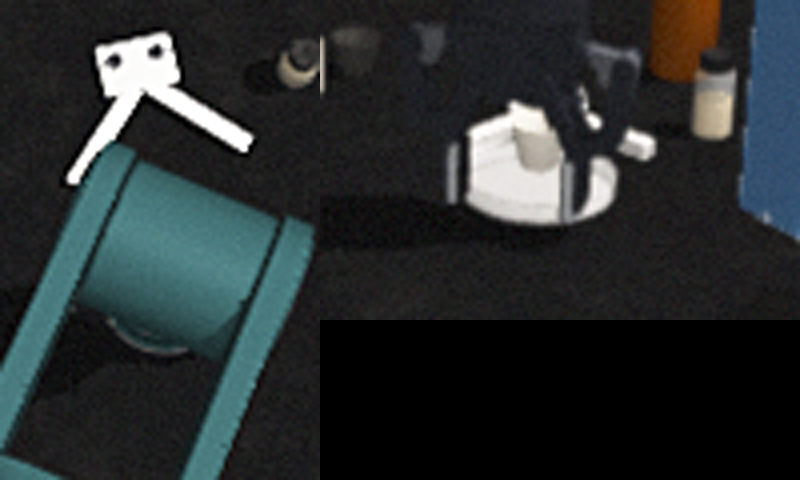

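The dish sits in the cradle with the crucible upright, clear of the fingers. About 39 mm remain.

jog_arm(
  rows=[
    [0.002, 0, 0, 0, 0.4],
    [0.004, 0, 0, 0, 0.4],
    [0.006, 0, 0, 0, 0.4],
    [0.008, 0, 0, 0, 0.4],
    [0.01, 0, 0, 0, 0.4],
    [0.012, 0, 0, 0, 0.4],
    [0.014, 0, 0, 0, 0.4],
    [0.016, 0, 0, 0, 0.4],
    [0.018, 0, 0, 0, 0.4],
    [0.02, 0, 0, 0, 0.4],
  ],
)

```text
time_s: 10.6
tool_pos: [465.7, -144.5, 13.8]
eef_rot: [0.0, 0.998, -0.068, 0.0]
contact_force: [0.2, -0.3, -0.1]
gripper_width: 59.8
```

jog_arm(
  rows=[
    [0.002, 0, 0, 0, 0.4],
    [0.004, 0, 0, 0, 0.4],
    [0.006, 0, 0, 0, 0.4],
    [0.007, 0, 0, 0, 0.4],
    [0.008, 0, 0, 0, 0.4],
    [0.009, 0, 0, 0, 0.4],
    [0.01, 0, 0, 0, 0.4],
    [0.011, 0, 0, 0, 0.4],
    [0.012, 0, 0, 0, 0.4],
    [0.013, 0, 0, 0, 0.4],
  ],
)

```text
time_s: 11.6
tool_pos: [478.4, -146.3, 13.8]
eef_rot: [0.0, 0.998, -0.068, 0.0]
contact_force: [-0.2, -0.5, 0.7]
gripper_width: 60.0
```

jog_arm(
  rows=[
    [0.0003, 0, 0, 0, 0.4],
    [0.0006, 0, 0, 0, 0.4],
    [0.0009, 0, 0, 0, 0.4],
    [0.0012, 0, 0, 0, 0.4],
    [0.0015, 0, 0, 0, 0.4],
    [0.0018, 0, 0, 0, 0.4],
    [0.0021, 0, 0, 0, 0.4],
    [0.0024, 0, 0, 0, 0.4],
    [0.0027, 0, 0, 0, 0.4],
    [0.003, 0, 0, 0, 0.4],
  ],
)

```text
time_s: 12.6
tool_pos: [481.3, -146.6, 13.8]
eef_rot: [0.0, 0.998, -0.068, -0.0]
contact_force: [-1.1, 0.0, 0.8]
gripper_width: 60.0
```

```bash
cat > look.py <<'E'
import sys
from h import *
s=telemetry.get_state();M=Rm(s["eef_rot"])
print(s["contact_force"].round(2),"seat in tool xy",((np.array([531,-153.2])-s["tool_pos"][:2])@M[:2,:2]).round(1))
x0,y0,w,h=285,185,80,60
f=eyes.grab_frame("side")[:,:,::-1]; a=cv2.resize(f[y0:y0+h,x0:x0+w],None,fx=8,fy=8,interpolation=cv2.INTER_CUBIC)
cv2.imwrite(sys.argv[1],a)
for r in eyes.look_for("side","dish")[:1]: print(r)
print("expected dish ext", [proj("side",[531+47*np.cos(t),-153.2+47*np.sin(t),10]) for t in (1.57+.35,-1.57+.35)])
E
python3 look.py pics/a4.png
```

```text
[-1.07  0.04  0.79] seat in tool xy [50.1 -0.3]
{'extent': [313.4, 212.3, 33.5, 18.3], 'p': 0.95}
expected dish ext [(np.float64(309.2559365186207), np.float64(218.33503430852707)), (np.float64(346.9405853555636), np.float64(216.59550578027685))]
```

View pics/a4.png

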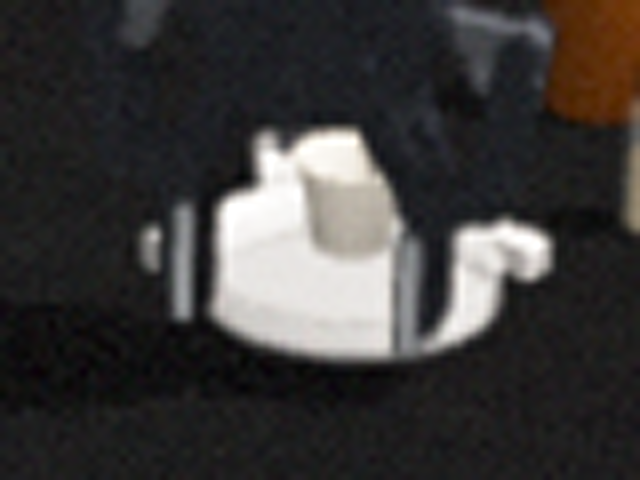

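The crucible is upright, the dish is still between the fingers, and the stop arms are just beyond it. I continue in small steps and watch the force.

jog_arm(
  rows=[
    [0.0002, 0, 0, 0, 0.4],
    [0.0004, 0, 0, 0, 0.4],
    [0.0006, 0, 0, 0, 0.4],
    [0.0008, 0, 0, 0, 0.4],
    [0.001, 0, 0, 0, 0.4],
    [0.0012, 0, 0, 0, 0.4],
    [0.0014, 0, 0, 0, 0.4],
    [0.0016, 0, 0, 0, 0.4],
    [0.0018, 0, 0, 0, 0.4],
    [0.002, 0, 0, 0, 0.4],
  ],
)

```text
time_s: 13.7
tool_pos: [483.3, -146.9, 13.8]
eef_rot: [0.0, 0.998, -0.068, 0.0]
contact_force: [-0.5, 0.1, -0.3]
gripper_width: 59.8
```

jog_arm(
  rows=[
    [0.0001, 0, 0, 0, 0.4],
    [0.0002, 0, 0, 0, 0.4],
    [0.0003, 0, 0, 0, 0.4],
    [0.0004, 0, 0, 0, 0.4],
    [0.0005, 0, 0, 0, 0.4],
    [0.0006, 0, 0, 0, 0.4],
    [0.0007, 0, 0, 0, 0.4],
    [0.0008, 0, 0, 0, 0.4],
    [0.0009, 0, 0, 0, 0.4],
    [0.001, 0, 0, 0, 0.4],
  ],
)

```text
time_s: 14.7
tool_pos: [484.3, -147.1, 13.8]
eef_rot: [0.0, 0.998, -0.068, 0.0]
contact_force: [0.0, 0.2, 0.7]
gripper_width: 59.7
```

jog_arm(
  rows=[
    [0.0001, 0, 0, 0, 0.4],
    [0.0002, 0, 0, 0, 0.4],
    [0.0003, 0, 0, 0, 0.4],
    [0.0004, 0, 0, 0, 0.4],
    [0.0005, 0, 0, 0, 0.4],
    [0.0006, 0, 0, 0, 0.4],
    [0.0007, 0, 0, 0, 0.4],
    [0.0008, 0, 0, 0, 0.4],
    [0.0009, 0, 0, 0, 0.4],
    [0.001, 0, 0, 0, 0.4],
  ],
)

```text
time_s: 15.7
tool_pos: [485.1, -147.2, 13.7]
eef_rot: [0.0, 0.998, -0.068, -0.0]
contact_force: [-1.3, 0.5, 0.4]
gripper_width: 59.8
```

jog_arm(
  rows=[
    [0.0001, 0, 0, 0, 0.4],
    [0.0002, 0, 0, 0, 0.4],
    [0.0003, 0, 0, 0, 0.4],
    [0.0004, 0, 0, 0, 0.4],
    [0.0005, 0, 0, 0, 0.4],
    [0.0006, 0, 0, 0, 0.4],
    [0.0007, 0, 0, 0, 0.4],
    [0.0008, 0, 0, 0, 0.4],
    [0.0009, 0, 0, 0, 0.4],
    [0.001, 0, 0, 0, 0.4],
  ],
)

```text
time_s: 16.7
tool_pos: [485.7, -147.2, 13.6]
eef_rot: [-0.0, 0.998, -0.068, -0.001]
contact_force: [-4.8, -1.0, 2.1]
gripper_width: 59.8
```

The force is now (-4.8, -1.0). That points straight back along the V's axis (11.8°), so both arms are carrying load about equally. I retreat straight back.

jog_arm(
  rows=[
    [-0.0005, 0, 0, 0, 0.4],
    [-0.001, 0, 0, 0, 0.4],
    [-0.002, 0, 0, 0, 0.4],
    [-0.004, 0, 0, 0, 0.4],
    [-0.008, 0, 0, 0, 0.4],
    [-0.014, 0, 0, 0, 0.4],
    [-0.022, 0, 0, 0, 0.4],
    [-0.032, 0, 0, 0, 0.4],
    [-0.042, 0, 0, 0, 0.4],
    [-0.05, 0, 0, 0, 0.4],
  ],
)

```text
time_s: 17.7
tool_pos: [435.6, -140.3, 13.7]
eef_rot: [0.0, 0.998, -0.068, -0.0]
contact_force: [0.3, 0.2, 0.3]
gripper_width: 59.9
```

jog_arm(
  rows=[
    [-0.01, 0, -0.005, 0, 0.4],
    [-0.025, 0, -0.015, 0, 0.4],
    [-0.04, 0, -0.03, 0, 0.4],
    [-0.055, 0, -0.05, 0, 0.4],
    [-0.07, 0, -0.075, 0, 0.4],
    [-0.085, 0, -0.1, 0, 0.4],
    [-0.1, 0, -0.125, 0, 0.4],
    [-0.11, 0, -0.145, 0, 0.4],
    [-0.118, 0, -0.155, 0, 0.4],
    [-0.12, 0, -0.16, 0, 0.4],
  ],
)

```text
time_s: 18.7
tool_pos: [317.5, -124.3, 174.9]
eef_rot: [0.001, 0.998, -0.068, 0.001]
contact_force: [0.5, 0.0, 0.4]
gripper_width: 59.6
```

```bash
python3 look.py pics/a5s.png; python3 - <<'E'
from h import *
f=eyes.grab_frame("top")[:,:,::-1]; x0,y0=275,150
for c in("dish","crucible"):
  for r in eyes.look_for("top",c)[:1]: print(c,r)
c=cv2.resize(f[y0:y0+95,x0:x0+80],None,fx=5,fy=5,interpolation=cv2.INTER_CUBIC)
for uv in [proj("top",[531+47*np.cos(t),-153.2+47*np.sin(t),14]) for t in np.arange(0,6.3,.1)]:
    cv2.circle(c,(int((uv[0]-x0+.5)*5),int((uv[1]-y0+.5)*5)),1,(0,200,0),-1)
s=cv2.imread("pics/a5s.png"); s=cv2.resize(s,(390,292))
cv2.imwrite("pics/a5.png",np.hstack([c,cv2.copyMakeBorder(s,0,475-292,0,0,0)]))
cv2.imwrite("pics/top5.png",f)
E
```

```text
[0.49 0.01 0.43] seat in tool xy [215.5  -0.5]
{'extent': [310.1, 210.4, 37.6, 19.8], 'p': 0.72}
expected dish ext [(np.float64(309.2559365186207), np.float64(218.33503430852707)), (np.float64(346.9405853555636), np.float64(216.59550578027685))]
crucible {'extent': [308.1, 188.2, 14.2, 13.1], 'p': 0.64}
```

View pics/a5.png

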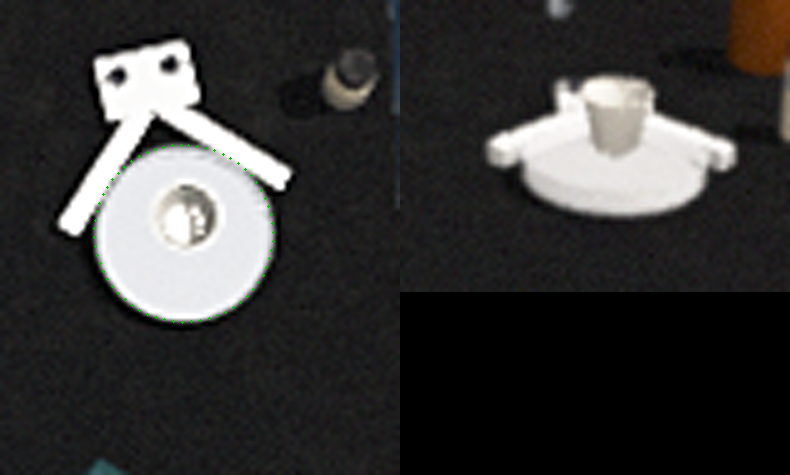

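The dish rim at crop centre (185,233) matches the predicted seated circle and touches both arms. The crucible is upright at (186,216), near the dish's middle, and the vial hasn't moved.

```bash
python3 -c "
from station import arm; print(arm.finish_job())"
```

```text
the job is handed in; nothing more can be done
None
```

I pushed the dish into the V with the half-open fingertips as a two-point cradle, in small steps at up to about 20 mm/s. I then backed straight off and handed the job in at about 19 s of the allowed 48 s.

- **Contact with the stop:** at the end of the push the force on the tool was about (-4.8, -1.0) N. That lies along the V's axis, so both arms were loaded.
- **Dish:** in the top view after retreating, the dish outline matches the fitted seat circle at (531, -153) mm and its rim touches both arms.
- **Crucible:** it stands upright near the middle of the dish. The fingers stayed clear of it in every view.
- **Other objects:** the vial, the nearest one fully in view, looked unmoved in the last picture. I did not re-measure the other bystanders, but the arm reported no other contact.
- **A check that failed:** the trained network found no dish in the last top view. It did find the dish in the side view, within about 1 pixel of the expected left and right edges.

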